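# Unclip the bean tins and set up the serving lane

### The arm

A 6-joint arm with a two-finger parallel gripper is mounted at the origin on the work surface. World frame = base frame: x ahead of the robot, y to its left, z up, the work surface at z = 0. Lengths are in m, angles in rad, forces in N, time in s.
With the tool pointing down it reaches from about 0.275 to 1 m from the base axis. Payload 8.4 kg.
Tool frame: the origin (TCP) lies at the centre of the arm's flange, where the gripper is bolted on; the fingertips stand arm.finger_overhang ahead of it and the grasp point (between the pads) lies 155 mm ahead of it (arm.finger_overhang is the distance from the TCP to the fingertips, in m); z points along the fingers, y is the line along which they close (so a half turn about z gives the same grasp; the last joint's range is limited). The gripper opens to 85 mm and grips with 20 to 120 N. Pads are 22 mm wide; open, the fingers measure 114 mm over their backs; the gripper's body (76 mm by 85 mm) begins 54 mm behind the grasp point. The pads swing forward as they close: fully open they stand 13 mm farther back than shut.
Start: joints at [-1.175, 0.353, 1.633, -0, 1.155, -0.002], TCP at [0.242, -0.576, 0.405] pointing down, gripper open.
Joint ranges: [-2.63, 2.63], [-0.92, 2.1], [0.06, 2.66], [-1.3, 4.44], [0, 2.69], [-3.02, 3.02]. Speed limits (rad/s): [2.22, 2.22, 2.79, 3.14, 3.14, 3.14].

### API

Orientations are given as a rotation vector (axis times angle).
In Python, from bench import read_state, cams, arm gives the robot as it stands.
- The arm moves only by the tool carry_out, never from a script. Its argument "moves" is a list of rows, each a list of 3 entries, a list of its own where there are three numbers: the shift along the tool's x, y, z in m, then the turn about the tool's z in rad, then the opening, from -1 (shut) to 1 (fully open). In form: [[[dx, dy, dz], yaw, fingers], ...]. A call has 1 to 20 rows; each row is the pose to reach, as a shift and turn from the pose commanded when the call began, along the tool's axes at that moment; what a row does not reach only later rows make up. A row lasts 1/10 s, in which the tool goes at most 50 mm and 8.59 degrees, less where a joint would pass 70% of its speed; a pose out of reach is approached as far as the arm can. A call with a gripper value outside its range is refused whole. The fingers move at their own pace and stop on an object; "newtons" is the grip in N (left out, the last holds). Time passes only in rows, so rows that repeat a pose let the fingers close. It gives the time, the measured TCP pose, the force, the opening and the grip force at its end, in the units of the state.
- read_state(): the state, without advancing time (a new reading comes with each control period).
- cams.snapshot(name): name is "scene" or "top" or "wrist"; returns the picture (480x640x3 uint8, red, green, blue); there is no depth.
- cams.camera_model(name): a dict with "camera_matrix" (3x3 intrinsics, pixels), "dist_coeffs" ([k1, k2, p1, p2, k3] as OpenCV has them; the pictures are not rectified), "eye" and "rotation" of the camera in the world. Camera axes: x right, y up, looking along -z (the intrinsics and any distortion apply to the point x, -y, -z); pixel columns grow to the right and rows downward; lengths in m; the calibration is good to about 2 mm. A picture is of the moment at which its call begins: read the wrist's pose just before it. camera_model takes no time and is no camera call; for the wrist camera it gives the pose at the moment of the call.
- arm.hand_in(): hands the job in; it is judged then, once.
Trained networks look in the newest picture that a camera, given by its name, has taken for a name from the list of things; names that differ only in an ending like _2 or _b are one class to them, and where a whole thing is asked for, a point or a joint stands for the part that bears it (a point fixed in the world has none). Each returns a list of dicts, best first, with "conf" (0 to 1); they miss things now and then, are a little off and sometimes report something else, mostly with a low value. They report only what shows in the picture. A call takes as long as a camera call. They do not tell look-alikes from the thing itself.
- cams.silhouettes(camera, target): "mask" (480x640 bool, what is visible of it) and "rect" ([left, top, width, height] in pixels, round what is visible of it).
The state is a dict: "clock": time; "joint_pos": joint angles; "joint_vel": joint speeds; "tau": joint torques, N m; "tool_pos": TCP position; "eef_rot": TCP orientation; "contact_force": force on the tool from outside, world axes, zero at the start; "moment": the same for the moment, N m; "grip_width": finger opening in m; "gripper_force": force on a finger pad.
Only numpy, scipy, OpenCV 4.12 (cv2) and the standard library are available. Lean on these libraries where they do the work, as an engineer would, in place of code of your own. Each camera call takes 0.05 s, during which the arm holds its last target. There are 200 camera calls.

### The job

Get the coffee bar's bean tins ready for service: slide the carrier's red locking bar to the green mark, pull each tin in the carrier up out of its spring clip, and stand all the tins, also those standing or tipped over in the lane, upright in one row on the black lane mat, wholly between its two white lines. Once the carrier is empty and its tins stand in the lane, slide the bar back to the red mark. Leave the milk jug, the cup and the tamper where they are; a tin that gets knocked out of place or over must be put right.

Things in the scene. Friction and masses are not known exactly. Their poses are not given: they have to be found in the camera images.
- clip0: square tin 90 mm tall: solid steel foot 40 x 40 x 12 mm, black body 34 x 34 mm with a paper label on two sides, green lid 40 x 40 x 14 mm on top (fixed to the tin); 0.2 kg, most of it in the foot. Origin at the centre of its underside, z along the tin to its lid. Starts held in a nest of the carrier (one of three; may be absent).
- clip1: square tin 90 mm tall: solid steel foot 40 x 40 x 12 mm, black body 34 x 34 mm with a paper label on two sides, green lid 40 x 40 x 14 mm on top (fixed to the tin); 0.2 kg, most of it in the foot. Origin at the centre of its underside, z along the tin to its lid. Starts held in a nest of the carrier (one of three; may be absent).
- clip2: square tin 90 mm tall: solid steel foot 40 x 40 x 12 mm, black body 34 x 34 mm with a paper label on two sides, green lid 40 x 40 x 14 mm on top (fixed to the tin); 0.2 kg, most of it in the foot. Origin at the centre of its underside, z along the tin to its lid. Starts held in a nest of the carrier (one of three; may be absent).
- tip0: square tin 90 mm tall: solid steel foot 40 x 40 x 12 mm, black body 34 x 34 mm with a paper label on two sides, orange lid 40 x 40 x 14 mm on top (fixed to the tin); 0.2 kg, most of it in the foot. Origin at the centre of its underside, z along the tin to its lid. Starts lying tipped over on the lane, roughly along it (may be absent).
- tip1: square tin 90 mm tall: solid steel foot 40 x 40 x 12 mm, black body 34 x 34 mm with a paper label on two sides, orange lid 40 x 40 x 14 mm on top (fixed to the tin); 0.2 kg, most of it in the foot. Origin at the centre of its underside, z along the tin to its lid. Starts lying tipped over on the lane, roughly along it (may be absent).
- stand: square tin 90 mm tall: solid steel foot 40 x 40 x 12 mm, black body 34 x 34 mm with a paper label on two sides, yellow lid 40 x 40 x 14 mm on top (fixed to the tin); 0.2 kg, most of it in the foot. Origin at the centre of its underside, z along the tin to its lid. Starts standing upright in the lane, near its end at the robot, always present.
- carrier: white plate fixed to the bar, 300 mm (y) x 8 mm thick, x = -65 to +113 mm; origin on the counter under its middle nest, x away from the robot. Nests at y = -84, 0, +84 mm, x = 0; a tin sits 8 mm above the counter. In each, grey sprung rollers at x = +-32 mm (tops at 43 mm) snap over the tin's foot: about 15 N straight up frees it, clear after 40 mm of lift. Lids stick out freely.
- lock (a joint): red locking bar that slides along the carrier's y, 0 to 0.056 m. At 0 (locked, pointer at the red mark, near where it starts) its tabs lie over the feet of the tins and hold them down; at 0.028 (pointer at the green mark) all tins are free; near the far end the tabs hold tins again. About 2 N to slide.
- lock_grip (a point): the bar's upright red grip at the carrier's far (+x) side, 24 mm (x) x 14 mm (y), from 20 to 70 mm above the counter; this point is on its axis 55 mm above the counter and moves with the bar.
- lock_mark (a point): where lock_grip is when the bar stands at the green mark (the mark itself lies on the plate 22 mm further in carrier x; the red mark, joint value 0, is 28 mm towards -y of it).
- lane: black rubber lane mat fixed to the bar, 370 (x) x 170 (y) x 4 mm; origin at the centre of its underside, x along the lane. Its two white lines run along x at y = -64 and +64 mm (each 4 mm wide). A tin standing on it has its origin 4 mm above the lane's.
- jug: steel milk jug, 82 mm wide, 100 mm tall, handle at its +y side; origin at the centre of its underside. Leave alone.
- cup: white ceramic mug, 80 mm wide, 60 mm tall; origin at the centre of its underside. Leave alone.
- tamper: steel tamper standing on its 58 mm disc, 90 mm tall; origin at the centre of its underside. Leave alone.
Things that resemble listed ones, but are neither listed nor needed, are in the scene too. What is shaped like the clip0 but purple is not meant.

How it is judged:
On the way, in this order (a step that is already met when the one before it is completed fails the run):
1. the locking bar is slid to the green mark (within 8 mm) (value of joint lock between 0.02 and 0.036 m), for 0.2 s.
2. every tin that was in the carrier stands upright on the lane mat between the lines (y of clip0 in the frame of lane between -0.044 and 0.044 m and x of clip0 in the frame of lane between -0.166 and 0.166 m and z of each of clip0, clip1, clip2 in the frame of lane below 0.01 m and angle between each of clip0, clip1, clip2's own z axis and vertical below 0.1 rad and linear speed of each of clip0, clip1, clip2 below 0.02 m/s and y of clip1 in the frame of lane between -0.044 and 0.044 m and x of clip1 in the frame of lane between -0.166 and 0.166 m and y of clip2 in the frame of lane between -0.044 and 0.044 m and x of clip2 in the frame of lane between -0.166 and 0.166 m), for 0.2 s.
At the end, for the whole second after the job is handed in: every tin present stands upright (within 0.1 rad) and still on the lane mat, its centre within 44 mm of the lane's centre line and 166 mm of its middle, and the locking bar is back within 8 mm of the red mark (all of step 2 and y of tip0 in the frame of lane between -0.044 and 0.044 m and x of tip0 in the frame of lane between -0.166 and 0.166 m and z of each of tip0, tip1, stand in the frame of lane below 0.01 m and angle between each of tip0, tip1, stand's own z axis and vertical below 0.1 rad and linear speed of each of tip0, tip1, stand below 0.02 m/s and y of tip1 in the frame of lane between -0.044 and 0.044 m and x of tip1 in the frame of lane between -0.166 and 0.166 m and y of stand in the frame of lane between -0.044 and 0.044 m and x of stand in the frame of lane between -0.166 and 0.166 m and value of joint lock below 0.008 m); the robot touches nothing.
It fails at once if the milk jug is moved more than 40 mm or tipped (distance of jug from where it was at the start of the episode above 0.04 m or angle between jug's own z axis and vertical above 0.5 rad).
It fails at once if the cup is moved more than 40 mm or tipped (distance of cup from where it was at the start of the episode above 0.04 m or angle between cup's own z axis and vertical above 0.5 rad).
It fails at once if the tamper is moved more than 40 mm or tipped (distance of tamper from where it was at the start of the episode above 0.04 m or angle between tamper's own z axis and vertical above 0.5 rad).
Of clip0, clip1, clip2 only 2 to 3 are there at a start; the rules pass over those that are not, and their reading is None.
Of tip0, tip1 only 1 to 2 are there at a start; the rules pass over those that are not, and their reading is None.
At some moment in a run one of tip0, tip1, stand may be knocked a few centimetres aside while the robot is not near it.
It also fails if it takes over 200 s, if anything falls off the work surface, if the arm or the gripper's body presses on something with over 40 N, if the wrist force passes 120 N, or if a joint passes its speed limit or range.

## Working session

There is one attempt and no reset: what is moved stays moved. The work goes in short steps, Python scripts to look and compute and a tool call to move; the robot and the scene stay as the last step left them, time stands still between calls to the robot, and variables do not carry over. Pictures are saved under pics/ and viewed, at most 14 in all, crops included, and the job is handed in when it is done.

Besides the shell and the picture viewer there is one more tool, called after "Emit:" as name(argument=value, ...) on one line, values as JSON. carry_out: Moves the arm, as the interface text tells. Its arguments: {"type":"object","properties":{"moves":{"type":"array","items":{"type":"array"}},"newtons":{"type":"number"}},"required":["moves"]}

```bash
ls; mkdir -p pics
python3 - <<'E'
from bench import read_state,cams,arm
import cv2,numpy as np
s=read_state();print(s['clock'],s['tool_pos'],s['eef_rot'],s['grip_width'],arm.finger_overhang)
for c in('top','scene'):
    cv2.imwrite(f'pics/{c}0.png',cams.snapshot(c)[:,:,::-1]);m=cams.camera_model(c);print(c,m)
    for t in('clip0','tip0','stand','carrier','lock','lane','jug','cup','tamper'):
        print(t,[(round(d['conf'],2),d['rect']) for d in cams.silhouettes(c,t)])
print(cams.camera_model('wrist'))
E
```

```text
pics
0.0 [ 0.24202698 -0.57597476  0.40393173] [-3.07827508e+00 -6.20400201e-01  4.01105159e-04] 0.08529413028389586 0.1734
top {'camera_matrix': array([[533.93514593,   0.        , 323.99460618],
       [  0.        , 533.93514593, 241.15128118],
       [  0.        ,   0.        ,   1.        ]]), 'dist_coeffs': array([-0.07314151,  0.        ,  0.        ,  0.        ,  0.        ]), 'eye': array([0.47527462, 0.00957622, 1.31863033]), 'rotation': array([ 0.06979733, -0.06129154, -1.58957503])}
clip0 [(0.85, [419.6, 235.1, 25.6, 20.2]), (0.8, [477.4, 276.5, 30.4, 26.4]), (0.65, [353.7, 250.5, 21.3, 19.7])]
tip0 [(0.82, [237.9, 215.8, 25.7, 42.7]), (0.63, [253.9, 258.7, 28.9, 37.9]), (0.53, [303.7, 139.4, 43.1, 45.4])]
stand [(0.9, [268.7, 303.7, 21.4, 21.9])]
carrier [(0.72, [329.9, 201.2, 127.6, 89.5]), (0.68, [356.5, 249.2, 17.1, 19.1]), (0.59, [336.5, 211.9, 107.6, 76.7])]
lock [(0.55, [338.1, 210.5, 104.4, 76.5])]
lane [(0.56, [220.0, 187.8, 94.9, 157.6])]
jug [(0.56, [304.5, 142.1, 41.3, 41.1])]
cup [(0.56, [491.4, 219.1, 47.2, 33.3])]
tamper [(0.78, [151.2, 266.3, 23.3, 23.0]
[... 690 characters left out ...]
6, 93.2]), (0.24, [265.3, 216.1, 18.7, 42.5])]
lock [(0.74, [197.0, 220.6, 112.2, 67.6]), (0.49, [264.7, 217.4, 22.9, 40.1])]
lane [(0.7, [320.6, 176.0, 122.3, 132.4])]
jug [(0.65, [305.1, 292.3, 56.5, 56.8])]
cup [(0.89, [84.0, 260.0, 55.9, 39.6])]
tamper [(0.85, [459.7, 181.0, 21.7, 44.5]), (0.3, [380.5, 228.0, 35.7, 44.2])]
{'camera_matrix': array([[343.8335268 ,   0.        , 322.24132185],
       [  0.        , 343.8335268 , 236.95589828],
       [  0.        ,   0.        ,   1.        ]]), 'dist_coeffs': array([0.01992778, 0.        , 0.        , 0.        , 0.        ]), 'eye': array([ 0.30797534, -0.54806568,  0.37307972]), 'rotation': array([-0.25064317,  0.16673618, -1.16476196])}
```

Run:
```python
import cv2
a=cv2.imread('pics/top0.png')[125:355,140:545];cv2.imwrite('pics/top0c.png',cv2.resize(a,None,fx=1.97,fy=1.97,interpolation=3))
a=cv2.imread('pics/scene0.png')[150:360,70:490];cv2.imwrite('pics/scene0c.png',cv2.resize(a,None,fx=1.9,fy=1.9,interpolation=3))
```

```text
(no output)
```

View pics/top0c.png

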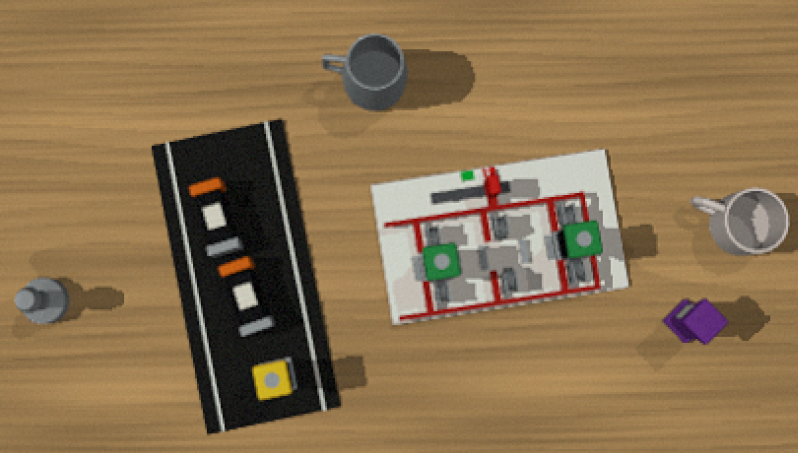

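View pics/scene0c.png

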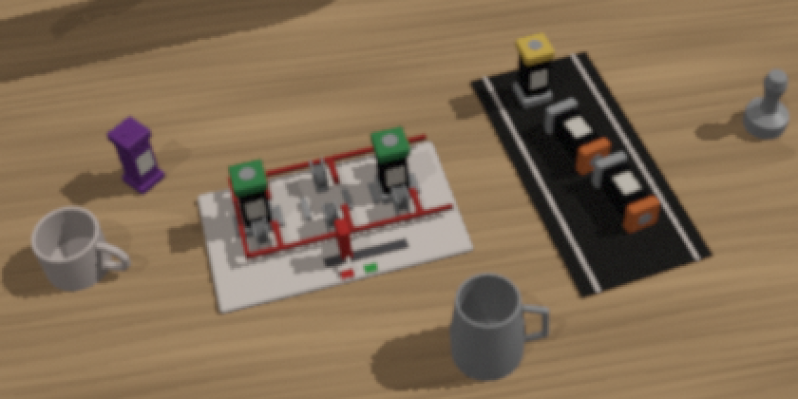

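```bash
cat > h.py <<'E'
import numpy as np,cv2
from scipy.spatial.transform import Rotation as R
from bench import read_state,cams,arm
def bp(m,px,z):
    p=cv2.undistortPoints(np.array([[px]],float),m['camera_matrix'],m['dist_coeffs'])[0,0]
    d=R.from_rotvec(m['rotation']).apply([p[0],-p[1],-1]);e=m['eye'];return (e+d*(z-e[2])/d[2])[:2]
def proj(m,X):
    c=R.from_rotvec(m['rotation']).inv().apply(np.atleast_2d(X)-m['eye'])*[1,-1,-1]
    return cv2.projectPoints(c,np.zeros(3),np.zeros(3),m['camera_matrix'],m['dist_coeffs'])[0][:,0]
def go(x,y,zg,ydir=None,s=None):
    """rows to bring grasp point to x,y,zg; ydir: world angle of closing line"""
    s=s or read_state();T=R.from_rotvec(s['eef_rot'])
    d=T.inv().apply(np.array([x,y,zg+.155])-s['tool_pos']);yaw=0
    if ydir is not None:
        v=T.inv().apply([np.cos(ydir),np.sin(ydir),0]);yaw=np.arctan2(-v[0],v[1]);yaw=(yaw+np.pi/2)%np.pi-np.pi/2
    return d.round(4),round(yaw,3)
def blobs(img,lo,hi,amin=30):
    h=cv2.cvtColor(img,cv2.COLOR_RGB2HSV);m=cv2.inRange(h,lo,hi)
    n,l,st,c=cv2.connectedComponentsWithStats(m)
    return [(c[i].round(1),st[i][4],st[i][:4]) for i in range(1,n) if st[i][4]>=amin]
E
python3 - <<'E'
from h import *
m=cams.camera_model('top');f=lambda p:np.array(p)/1.97+[140,125]
def rect(P,z):
    r=np.array([bp(m,f(p),z) for p in P]);print((r*1e3).round(),'c',r.mean(0).round(4));
    for a,b in((0,1),(1,2),(2,3),(3,0)):
        d=r[b]-r[a];print(np.hypot(*d).round(4),np.arctan2(d[1],d[0]).round(3))
print('lane');rect([(152,146),(283,120),(340,406),(208,433)],.004)
print('carrier');rect([(371,185),(605,149),(629,287),(393,325)],.008)
for n,p,z in(('clipL',(442,262),.098),('clipR',(584,239),.098),('stand',(272,380),.094),('gmark',(467,175),.008),('grip',(492,180),.07),('tipAlid',(207,187),.044),('tipAfoot',(224,246),.044),('tipBlid',(236,266),.044),('tipBfoot',(256,326),.044),('jug',(375,65),.1),('cup',(755,215),.06)):
    print(n,bp(m,f(p),z).round(4))
E
```

```text
lane
[[696. 280.]
 [725. 114.]
 [365.  48.]
 [335. 212.]] c [0.5303 0.1635]
0.1695 -1.395
0.3661 -2.961
0.1672 1.754
0.3675 0.187
carrier
[[ 640.    4.]
 [ 680. -292.]
 [ 505. -316.]
 [ 464.  -20.]] c [ 0.5721 -0.1561]
0.2989 -1.437
0.1761 -3.008
0.2986 1.708
0.1771 0.135
clipL [ 0.5366 -0.0764]
clipR [ 0.5601 -0.2428]
stand [0.404  0.1233]
gmark [ 0.6499 -0.117 ]
grip [ 0.635  -0.1408]
tipAlid [0.6368 0.2046]
tipAfoot [0.5641 0.1843]
tipBlid [0.5394 0.1699]
tipBfoot [0.4664 0.1464]
jug [ 0.7706 -0.0034]
cup [ 0.5876 -0.4606]
```

Run:
```python
from h import *
print(go(.56,-.15,.25,1.706))
```

```text
(array([ 4.582e-01, -2.698e-01, -3.000e-04]), np.float64(0.263))
```

Look-alikes for the tins in the carrier: the purple tin at top (493,287), not meant. The green-lid tins are at (364,258) and (436,246). The grip is the red post at (390,216). I'll check these with a close wrist picture.

Emit:
carry_out(moves=[[[0.046,-0.027,0],0.03,1],[[0.092,-0.054,0],0.05,1],[[0.137,-0.081,0],0.08,1],[[0.183,-0.108,0],0.1,1],[[0.229,-0.135,0],0.13,1],[[0.275,-0.162,0],0.16,1],[[0.32,-0.189,0],0.18,1],[[0.366,-0.216,0],0.21,1],[[0.412,-0.243,0],0.24,1],[[0.458,-0.27,0],0.263,1],[[0.458,-0.27,0],0.263,1],[[0.458,-0.27,0],0.263,1],[[0.458,-0.27,0],0.263,1],[[0.458,-0.27,0],0.263,1],[[0.458,-0.27,0],0.263,1]])

```text
clock: 2.5
tool_pos: [0.5591, -0.1509, 0.4047]
eef_rot: [3.134, 0.209, -0.0]
contact_force: [0.6, -0.1, -0.9]
grip_width: 0.0853
gripper_force: 0.0
```

Run:
```python
from h import *
s=read_state();m=cams.camera_model('wrist');print(s['clock'],s['tool_pos'],s['joint_pos'].round(2) if hasattr(s['joint_pos'],'round') else s['joint_pos'])
i=cams.snapshot('wrist');cv2.imwrite('pics/w1.png',i[:,:,::-1])
print('go',go(.628,-.12,.055,1.706))
c=np.array([.5482,-.1593]);a=.135
for n,p in dict(grip0=(.085,-.028,.07),mark=(.107,0,.008),L=(0,.084,.098),R=(0,-.084,.098)).items():
    print(n,p,proj(m,[[*(c+np.array([[np.cos(a),-np.sin(a)],[np.sin(a),np.cos(a)]])@p[:2]),p[2]]]).round())
for n,lo,hi in(('red',(0,140,90),(7,255,255)),('green',(50,120,50),(75,255,255))):
    for b in blobs(i,lo,hi,100):print(n,b)
```

```text
2.5 [ 0.55911962 -0.15086433  0.40472475] [-0.27  0.28  1.73 -0.    1.13  1.17]
go (array([ 0.0723, -0.0214,  0.1947]), np.float64(-0.002))
grip0 (0.085, -0.028, 0.07) [[364. 134.]]
mark (0.107, 0, 0.008) [[330. 112.]]
L (0, 0.084, 0.098) [[231. 241.]]
R (0, -0.084, 0.098) [[432. 240.]]
red (array([330.5, 113.5]), np.int32(120), array([326, 108,  10,  12], dtype=int32))
red (array([323.8, 167.6]), np.int32(3032), array([185, 123, 255,  87], dtype=int32))
red (array([323.3, 266.6]), np.int32(1888), array([198, 237, 233,  40], dtype=int32))
green (array([300. , 113.5]), np.int32(180), array([293, 108,  15,  12], dtype=int32))
green (array([424.1, 235.9]), np.int32(1220), array([405, 217,  50,  44], dtype=int32))
green (array([229.8, 238.9]), np.int32(1455), array([206, 218,  47,  43], dtype=int32))
```

View pics/w1.png

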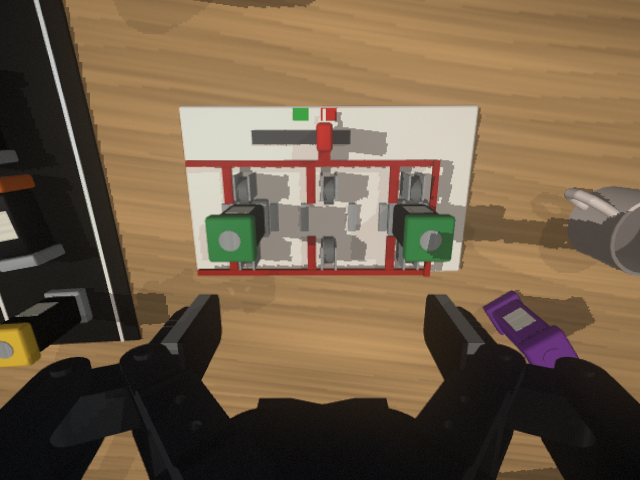

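Run:
```python
from h import *
m=cams.camera_model('wrist');print(bp(m,(324,131),.07),'gm',bp(m,(300.5,113.8),.008),'rm',bp(m,(330,113.8),.008),'L',bp(m,(230,240),.098),'R',bp(m,(431,240),.098))
print('go',go(.632,-.141,.055,1.706),go(.6315,-.1415,.15,1.706))
```

```text
[ 0.63440404 -0.14175159] gm [ 0.64839757 -0.11646076] rm [ 0.65232008 -0.14567529] L [ 0.53743224 -0.07557566] R [ 0.55971175 -0.24180346]
go (array([ 7.350e-02, -1.000e-04,  1.947e-01]), np.float64(-0.002)) (array([0.0729, 0.0003, 0.0997]), np.float64(-0.002))
```

Emit:
carry_out(moves=[[[0.0745,0,0.04],0,1],[[0.0745,0,0.08],0,1],[[0.0745,0,0.12],0,1],[[0.0745,0,0.16],0,1],[[0.0745,0,0.185],0,1],[[0.0745,0,0.195],0,1],[[0.0745,0,0.195],0,1],[[0.0745,0,0.195],0,-1],[[0.0745,0,0.195],0,-1],[[0.0745,0,0.195],0,-1],[[0.0745,0,0.195],0,-1],[[0.0745,0,0.195],0,-1],[[0.0745,0,0.195],0,-1],[[0.0745,-0.006,0.195],0,-1],[[0.0745,-0.012,0.195],0,-1],[[0.0745,-0.018,0.195],0,-1],[[0.0745,-0.022,0.195],0,-1],[[0.0745,-0.022,0.195],0,-1],[[0.0745,-0.022,0.195],0,-1],[[0.0745,-0.022,0.195],0,-1]], newtons=40)

```text
clock: 4.55
tool_pos: [0.6309, -0.1178, 0.2105]
eef_rot: [-3.134, -0.212, -0.001]
contact_force: [-2.2, 1.1, 6.5]
grip_width: 0.0131
gripper_force: 41.9
```

Run:
```python
from h import *
s=read_state();m=cams.camera_model('wrist');print(s['clock'],s['tool_pos'],s['grip_width'],s['contact_force'])
i=cams.snapshot('top');cv2.imwrite('pics/t1.png',i[:,:,::-1])
print(go(.5369,-.0760,.25))
```

```text
4.55 [ 0.63087697 -0.11778598  0.21050049] 0.013114014320501416 [-2.21789878  1.09754768  6.54742496]
(array([-0.0873, -0.0541, -0.1946]), 0)
```

Emit:
carry_out(moves=[[[0,0,0],0,1],[[0,0,0],0,1],[[0,0,0],0,1],[[0,0,-0.04],0,1],[[0,0,-0.08],0,1],[[0,0,-0.12],0,1],[[-0.029,-0.018,-0.12],0,1],[[-0.058,-0.036,-0.12],0,1],[[-0.087,-0.054,-0.12],0,1],[[-0.087,-0.054,-0.12],0,1],[[-0.087,-0.054,-0.09],0,1],[[-0.087,-0.054,-0.06],0,1],[[-0.087,-0.054,-0.035],0,1],[[-0.087,-0.054,-0.035],0,1],[[-0.087,-0.054,-0.035],0,1],[[-0.087,-0.054,-0.035],0,-1],[[-0.087,-0.054,-0.035],0,-1],[[-0.087,-0.054,-0.035],0,-1],[[-0.087,-0.054,-0.035],0,-1],[[-0.087,-0.054,-0.035],0,-1]], newtons=60)

```text
clock: 6.6
tool_pos: [0.5376, -0.0762, 0.2459]
eef_rot: [3.134, 0.212, 0.003]
contact_force: [-1.5, 1.1, 6.4]
grip_width: 0.0394
gripper_force: 60.0
```

Run:
```python
from h import *
m=cams.camera_model('top');a=cams.snapshot('top')
cv2.imwrite('pics/t2.png',cv2.resize(a[125:355,140:545],None,fx=1.97,fy=1.97,interpolation=3)[:,:,::-1])
```

```text
(no output)
```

View pics/t2.png

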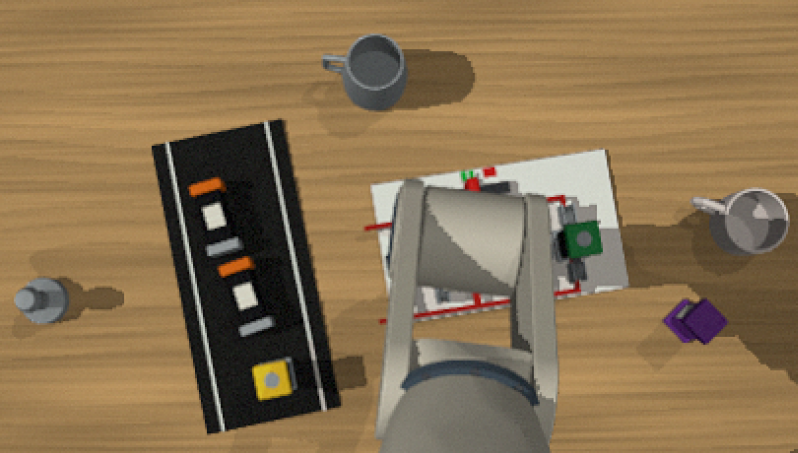

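Run:
```python
from h import *
print(go(.50,.155,.22,.182+np.pi/2),read_state()['joint_pos'])
```

```text
(array([-0.006 , -0.2341, -0.1292]), np.float64(-0.047)) [-1.43580348e-01  4.33958987e-01  1.93329168e+00  1.84561671e-04
  7.72587876e-01  1.29226492e+00]
```

Emit:
carry_out(moves=[[[0,0,0],0,1],[[0,0,0],0,1],[[0,0,0],0,1],[[0,0,-0.04],0,1],[[0,0,-0.08],0,1],[[0,-0.03,-0.13],0,1],[[0,-0.07,-0.13],0,1],[[0,-0.11,-0.13],-0.02,1],[[-0.006,-0.15,-0.13],-0.047,1],[[-0.006,-0.19,-0.13],-0.047,1],[[-0.006,-0.234,-0.13],-0.047,1],[[-0.006,-0.234,-0.13],-0.047,1],[[-0.006,-0.234,-0.13],-0.047,1],[[-0.006,-0.234,-0.13],-0.047,1]])

```text
clock: 8.05
tool_pos: [0.4998, 0.1543, 0.3745]
eef_rot: [3.128, 0.285, -0.001]
contact_force: [0.1, 0.2, -0.7]
grip_width: 0.0855
gripper_force: 0.0
```

Run:
```python
from h import *
m=cams.camera_model('wrist');i=cams.snapshot('wrist');cv2.imwrite('pics/w2.png',i[:,:,::-1])
for b in blobs(i,(5,140,90),(20,255,255),150):print(b)
for d in cams.silhouettes('wrist','tip0'):
    y,x=np.nonzero(d['mask']);print(d['conf'],cv2.minAreaRect(np.stack([x,y],1).astype(np.float32)))
```

```text
(array([287.3,  38.7]), np.int32(1160), array([261,  26,  53,  30], dtype=int32))
(array([309.7, 171.8]), np.int32(820), array([286, 159,  48,  25], dtype=int32))
0.79 ((315.6300354003906, 210.91000366210938), (101.82337951660156, 45.96194076538086), 81.8698959350586)
0.64 ((292.2926940917969, 87.6341552734375), (120.59123992919922, 51.68196105957031), 83.6598129272461)
```

View pics/w2.png

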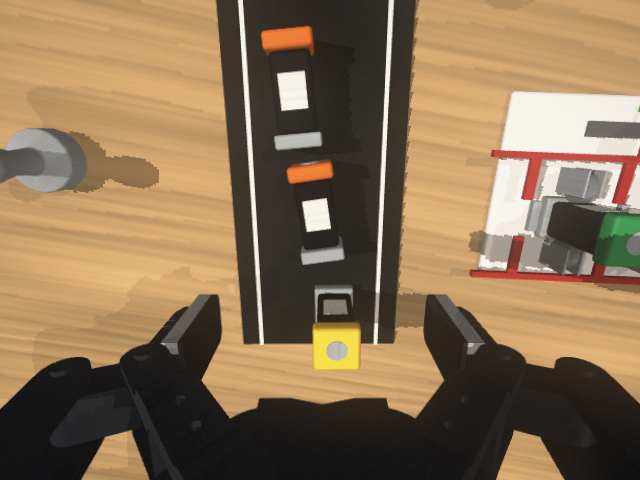

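Run:
```python
from h import *
m=cams.camera_model('wrist')
L=lambda p:np.array([[.9835,.181],[-.181,.9835]])@(p-np.array([.53,.1635]))
def f(n,p,z):
    w=bp(m,p,z);print(n,w.round(4),L(w).round(4))
for n,p,z in(('Afar1',(262,31),.044),('Afar2',(311,27),.044),('Alab',(292.5,91),.041),('Afoot',(298,137.5),.044),('Bfar',(310,163),.044),('Blab',(317,215),.041),('Bfoot',(321,249),.044),('stand',(337,350),.094),('line',(245,100),.004),('line',(255,280),.004),('line',(388,100),.004),('line',(378,280),.004),('end',(320,344),.004)):f(n,p,z)
print(go(.6355,.202,.03,.272+np.pi/2))
```

```text
Afar1 [0.6376 0.2263] [0.1172 0.0423]
Afar2 [0.6471 0.1898] [0.1199 0.0047]
Alab [0.6004 0.1971] [0.0753 0.0203]
Afoot [0.5656 0.1868] [0.0392 0.0165]
Bfar [0.5469 0.1734] [0.0184 0.0067]
Blab [0.5027 0.1596] [-0.0276  0.0011]
Bfoot [0.4727 0.1505] [-0.0587 -0.0024]
stand [0.4043 0.1244] [-0.1307 -0.0157]
line [0.5887 0.2424] [0.072 0.067]
line [0.4129 0.2112] [-0.1066  0.0681]
line [0.6122 0.1135] [ 0.0718 -0.0641]
line [0.4364 0.0823] [-0.1068 -0.0629]
end [0.3485 0.1292] [-0.1847 -0.0008]
(array([ 0.1421, -0.0231,  0.1896]), np.float64(-0.092))
```

Run:
```python
from h import *
print(go(.6365,.2065,.027,.265+np.pi/2))
```

```text
(array([ 0.1439, -0.0274,  0.1926]), np.float64(-0.085))
```

Emit:
carry_out(moves=[[[0.048,-0.009,0],-0.03,1],[[0.096,-0.018,0],-0.06,1],[[0.144,-0.0275,0.02],-0.085,1],[[0.144,-0.0275,0.06],-0.085,1],[[0.144,-0.0275,0.1],-0.085,1],[[0.144,-0.0275,0.14],-0.085,1],[[0.144,-0.0275,0.17],-0.085,1],[[0.144,-0.0275,0.185],-0.085,1],[[0.144,-0.0275,0.1925],-0.085,1],[[0.144,-0.0275,0.1925],-0.085,1],[[0.144,-0.0275,0.1925],-0.085,-1],[[0.144,-0.0275,0.1925],-0.085,-1],[[0.144,-0.0275,0.1925],-0.085,-1],[[0.144,-0.0275,0.1925],-0.085,-1],[[0.144,-0.0275,0.1925],-0.085,-1],[[0.144,-0.0275,0.18],-0.085,-1],[[0.144,-0.0275,0.165],-0.085,-1],[[0.144,-0.0275,0.15],-0.085,-1],[[0.144,-0.0275,0.135],-0.085,-1],[[0.144,-0.0275,0.12],-0.085,-1]], newtons=20)

```text
clock: 10.15
tool_pos: [0.6365, 0.2079, 0.2565]
eef_rot: [-3.114, -0.418, -0.001]
contact_force: [0.4, -1.0, -2.2]
grip_width: 0.0397
gripper_force: 20.8
```

Run:
```python
from h import *
i=cams.snapshot('wrist');j=cams.snapshot('scene')
cv2.imwrite('pics/c3.png',np.hstack([cv2.resize(i[:,100:540],(400,436)),cv2.resize(j[140:340,300:483],(399,436))])[:,:,::-1])
```

```text
(no output)
```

View pics/c3.png

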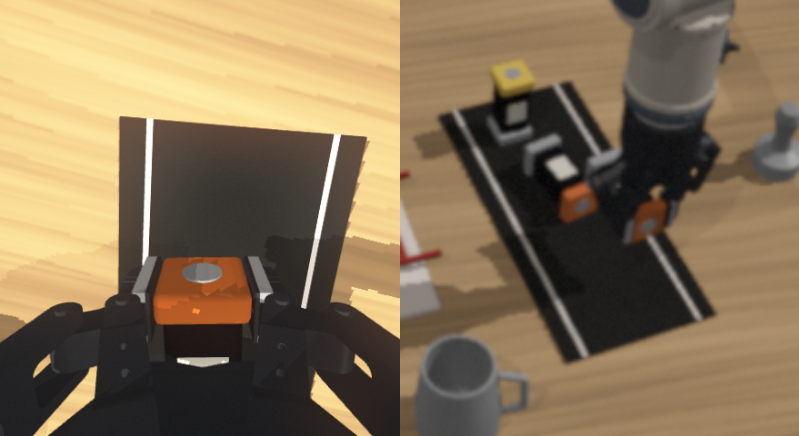

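Emit:
carry_out(moves=[[[0,0,0.02],0,-1],[[0,0,0.04],0,-1],[[0,0,0.04],0,-0.15],[[0,0,0.04],0,-0.15],[[0,0,0.04],0,-0.12],[[0,0,0.04],0,-0.12]])

```text
clock: 10.85
tool_pos: [0.6369, 0.2081, 0.2157]
eef_rot: [-3.113, -0.418, -0.002]
contact_force: [-0.1, 0.4, -2.1]
grip_width: 0.0399
gripper_force: 20.9
```

Emit:
carry_out(moves=[[[0,0,0],0,-0.1],[[0,0,0],0,-0.1],[[0,0,0],0,-0.09],[[0,0,0],0,-0.09]])

```text
clock: 11.25
tool_pos: [0.6364, 0.2079, 0.2148]
eef_rot: [-3.114, -0.418, -0.0]
contact_force: [-0.0, -0.0, -1.5]
grip_width: 0.04
gripper_force: 20.9
```

Emit:
carry_out(moves=[[[0,0,0],0,-0.075],[[0,0,0],0,-0.075],[[0,0,0],0,-0.075]])

```text
clock: 11.55
tool_pos: [0.6364, 0.2079, 0.2146]
eef_rot: [-3.114, -0.418, 0.0]
contact_force: [0.4, 0.5, -2.8]
grip_width: 0.0395
gripper_force: 20.9
```

Emit:
carry_out(moves=[[[0,0,0],0,-0.066],[[0,0,0],0,-0.066],[[0,0,0],0,-0.066]])

```text
clock: 11.85
tool_pos: [0.6364, 0.2079, 0.2148]
eef_rot: [3.114, 0.418, -0.0]
contact_force: [0.4, -0.2, -0.5]
grip_width: 0.0394
gripper_force: 6.2
```

Emit:
carry_out(moves=[[[0,0,0],0,-0.06],[[0,0,0],0,-0.06],[[0,0,0],0,-0.06]])

```text
clock: 12.15
tool_pos: [0.6365, 0.208, 0.2148]
eef_rot: [-3.114, -0.418, -0.001]
contact_force: [-0.6, -0.7, -0.4]
grip_width: 0.0403
gripper_force: 0.0
```

Emit:
carry_out(moves=[[[0,0,0],0,0.3],[[0,0,0],0,0.3],[[0,0,0.015],0,0.3],[[0,0,0.032],0,0.3],[[0,0,0.032],0,-1],[[0,0,0.032],0,-1],[[0,0,0.032],0,-1],[[0,0,0.032],0,-1],[[0,0,0.032],0,-0.068],[[0,0,0.032],0,-0.068],[[0,0,0.032],0,-0.066],[[0,0,0.032],0,-0.066],[[0,0,0.032],0,-0.066],[[0,0,0.024],0,-0.066],[[0,0,0.016],0,-0.066],[[0,0,0.008],0,-0.066],[[0,0,0],0,-0.066],[[0,0,0],0,-0.066]])

```text
clock: 13.95
tool_pos: [0.637, 0.2081, 0.2165]
eef_rot: [-3.113, -0.418, -0.004]
contact_force: [0.6, 0.2, 0.4]
grip_width: 0.04
gripper_force: 0.0
```

Emit:
carry_out(moves=[[[0,0,-0.008],0,-0.066],[[0,0,-0.016],0,-0.066],[[0,0,-0.024],0,-0.066],[[0,0,-0.032],0,-0.066],[[0,0,-0.04],0,-0.066],[[0,0,-0.048],0,-0.066],[[0,0,-0.048],0,-0.066],[[0,0,-0.048],0,-0.066]])

```text
clock: 14.75
tool_pos: [0.6364, 0.2079, 0.2629]
eef_rot: [-3.114, -0.418, -0.001]
contact_force: [-0.3, -0.8, -0.5]
grip_width: 0.0399
gripper_force: 0.0
```

Run:
```python
from h import *
i=cams.snapshot('wrist');j=cams.snapshot('scene')
cv2.imwrite('pics/c4.png',np.hstack([cv2.resize(i[:,100:540],(400,436)),cv2.resize(j[140:340,300:483],(399,436))])[:,:,::-1])
```

```text
(no output)
```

View pics/c4.png

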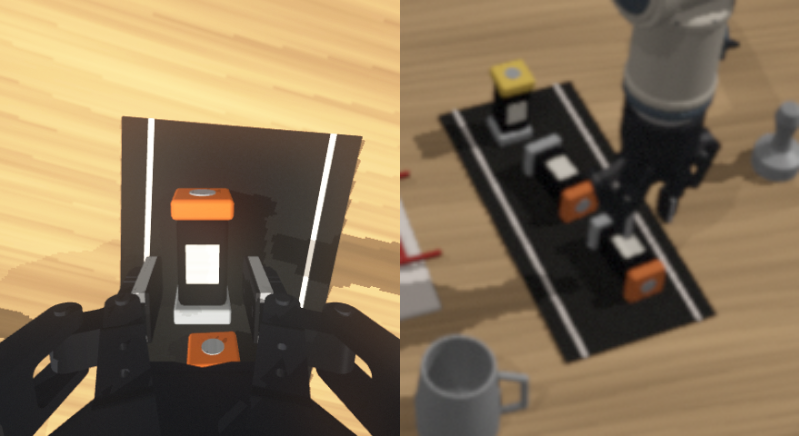

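Run:
```python
from h import *
m=cams.camera_model('wrist');i=cams.snapshot('wrist')
for b in blobs(i,(5,140,90),(20,255,255),150):print(b)
for p,z in(((322,211),.044),((322,230),.044),((322,290),.041),((322,332),.044)):print(bp(m,p,z).round(4))
```

```text
(array([322.3, 225.3]), np.int32(2194), array([287, 206,  71,  36], dtype=int32))
(array([332.9, 384.2]), np.int32(1614), array([305, 365,  59,  40], dtype=int32))
[0.6668 0.2169]
[0.6563 0.214 ]
[0.6194 0.2039]
[0.5937 0.1969]
```

Emit:
carry_out(moves=[[[0,0,0],0,0.5],[[0.014,0,0],0,0.5],[[0.028,0,0.0],0,0.5],[[0.028,0,0.04],0,0.5],[[0.028,0,0.065],0,0.5],[[0.028,0,0.078],0,0.5],[[0.028,0,0.078],0,0.5],[[0.028,0,0.078],0,-1],[[0.028,0,0.078],0,-1],[[0.028,0,0.078],0,-1],[[0.028,0,0.078],0,-1],[[0.028,0,0.068],0,-1],[[0.028,0,0.058],0,-1],[[0.028,0,0.048],0,-1],[[0.028,0,0.048],0,-1],[[0.028,0,0.048],0,-0.07],[[0.028,0,0.048],0,-0.07],[[0.028,0,0.048],0,-0.07]])

```text
clock: 16.7
tool_pos: [0.6632, 0.2152, 0.2141]
eef_rot: [3.113, 0.418, -0.001]
contact_force: [0.0, 0.2, -2.1]
grip_width: 0.0395
gripper_force: 12.8
```

Emit:
carry_out(moves=[[[0,0,0],0,-0.068],[[0,0,0],0,-0.068],[[0,0,0],0,-0.068]])

```text
clock: 17.0
tool_pos: [0.6633, 0.2153, 0.2145]
eef_rot: [3.114, 0.418, -0.001]
contact_force: [-1.0, 0.5, -1.6]
grip_width: 0.0399
gripper_force: 8.0
```

Emit:
carry_out(moves=[[[0,0,0],0,-0.067],[[0,0,0],0,-0.067],[[0,0,0],0,-0.067]])

```text
clock: 17.3
tool_pos: [0.6634, 0.2153, 0.2147]
eef_rot: [-3.114, -0.418, 0.0]
contact_force: [0.1, -0.2, -0.9]
grip_width: 0.0398
gripper_force: 6.3
```

Emit:
carry_out(moves=[[[0,0,0],0,-0.066],[[0,0,0],0,-0.066],[[0,0,0],0,-0.066]])

```text
clock: 17.6
tool_pos: [0.6634, 0.2153, 0.2147]
eef_rot: [-3.114, -0.418, -0.0]
contact_force: [-1.0, 0.9, -1.5]
grip_width: 0.0399
gripper_force: 4.6
```

Emit:
carry_out(moves=[[[0,0,-0.005],0,-0.066],[[0,0,-0.01],0,-0.066],[[0,0,-0.015],0,-0.066],[[0,0,-0.015],0,-0.066]])

```text
clock: 18.0
tool_pos: [0.664, 0.2154, 0.231]
eef_rot: [-3.113, -0.418, -0.003]
contact_force: [0.8, 0.9, 2.3]
grip_width: 0.0396
gripper_force: 4.4
```

Run:
```python
from h import *
i=cams.snapshot('wrist');j=cams.snapshot('scene');s=read_state();print(s['moment'],s['contact_force'])
for b in blobs(i,(5,140,90),(20,255,255),150):print(b)
for b in blobs(j,(5,140,90),(20,255,255),50):print(b)
cv2.imwrite('pics/c5.png',np.hstack([cv2.resize(i[:,100:540],(400,436)),cv2.resize(j[140:340,300:483],(399,436))])[:,:,::-1])
```

```text
[ 0.06502702 -0.23688805 -0.03804235] [2.15057938 0.41013297 3.15568417]
(array([322.3, 326.6]), np.int32(7353), array([273, 277, 100,  94], dtype=int32))
(array([600.1,  58. ]), np.int32(1369), array([570,  40,  62,  36], dtype=int32))
(array([381.7, 230.5]), np.int32(194), array([374, 222,  18,  19], dtype=int32))
(array([418.4, 260.8]), np.int32(105), array([411, 248,  14,  22], dtype=int32))
```

View pics/c5.png

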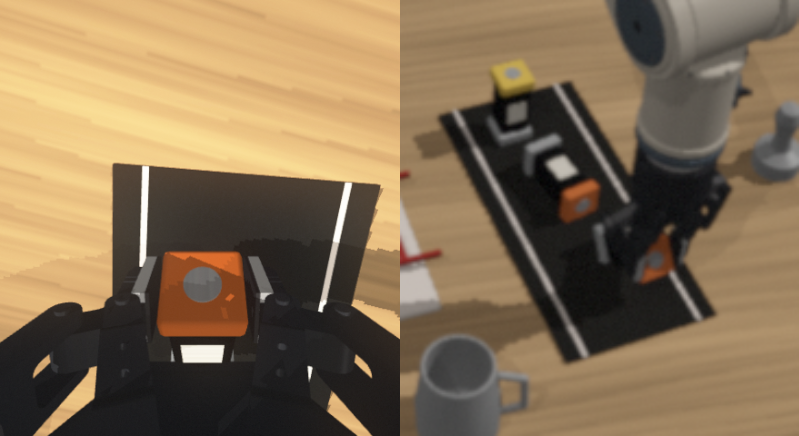

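Emit:
carry_out(moves=[[[0,0,-0.005],0,-0.066],[[0,0,-0.01],0,-0.066],[[0,0,-0.015],0,-0.066],[[0,0,-0.02],0,-0.066],[[0,0,-0.025],0,-0.066],[[0,0,-0.03],0,-0.066],[[0,0,-0.035],0,-0.066],[[0,0,-0.035],0,-0.066],[[0,0,-0.035],0,-0.066]])

```text
clock: 19.0
tool_pos: [0.6635, 0.2153, 0.2648]
eef_rot: [-3.114, -0.418, -0.0]
contact_force: [-0.1, -0.0, -2.1]
grip_width: 0.0399
gripper_force: 2.3
```

Run:
```python
from h import *
i=cams.snapshot('wrist');s=read_state();print(s['moment'],s['contact_force'])
for b in blobs(i,(5,140,90),(20,255,255),150):print(b)
cv2.imwrite('pics/c6.png',i[:,:,::-1])
m=cams.camera_model('wrist')
```

```text
[ 0.02734184  0.02720159 -0.03373283] [ 0.2704975  -0.84986196 -1.79004953]
(array([322.2, 298.4]), np.int32(6258), array([276, 260,  93,  83], dtype=int32))
(array([330.3, 397.9]), np.int32(330), array([307, 394,  51,  10], dtype=int32))
```

View pics/c6.png

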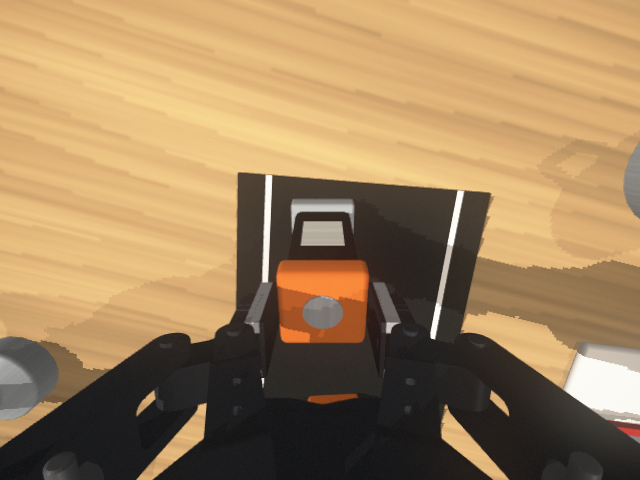

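Emit:
carry_out(moves=[[[0,0,0],0,-1],[[0,0,0],0,-1],[[0,0,0],0,-1],[[0,0.008,0],0.03,-1],[[-0.001,0.016,0],0.06,-1],[[-0.002,0.0245,0],0.085,-1],[[-0.002,0.0245,0],0.085,-1],[[-0.002,0.0245,0.004],0.085,-1],[[-0.002,0.0245,0.008],0.085,-1],[[-0.002,0.0245,0.012],0.085,-1],[[-0.002,0.0245,0.012],0.085,-1]])

```text
clock: 20.15
tool_pos: [0.6724, 0.1916, 0.2594]
eef_rot: [-3.127, -0.285, -0.024]
contact_force: [5.2, -3.8, 29.7]
grip_width: 0.0389
gripper_force: 33.1
```

Emit:
carry_out(moves=[[[0,0,0.002],0,-1],[[0,0,0.004],0,-1],[[0,0,0.004],0,-1]])

```text
clock: 20.45
tool_pos: [0.6736, 0.1917, 0.2574]
eef_rot: [-3.126, -0.286, -0.031]
contact_force: [6.4, -4.3, 38.6]
grip_width: 0.0391
gripper_force: 36.6
```

Emit:
carry_out(moves=[[[0,0,0.002],0,-1],[[0,0,0.003],0,-1],[[0,0,0.003],0,-1]])

```text
clock: 20.75
tool_pos: [0.6745, 0.1917, 0.2559]
eef_rot: [-3.126, -0.286, -0.035]
contact_force: [6.0, -5.9, 46.2]
grip_width: 0.0391
gripper_force: 39.1
```

Emit:
carry_out(moves=[[[0,0,-0.005],0,-1],[[0,0,-0.012],0,-1],[[0,0,-0.016],0,-1],[[0,0,-0.016],0,-1]])

```text
clock: 21.15
tool_pos: [0.6676, 0.1912, 0.2615]
eef_rot: [3.129, 0.285, -0.001]
contact_force: [-0.0, -0.4, -1.6]
grip_width: 0.0389
gripper_force: 33.9
```

Run:
```python
from h import *
s=read_state();print(s['tool_pos'],s['contact_force'])
i=cams.snapshot('wrist');m=cams.camera_model('wrist');cv2.imwrite('pics/c7.png',i[:,:,::-1])
```

```text
[0.66764742 0.19122373 0.26145533] [-0.01447973 -0.36403245 -1.59758473]
```

View pics/c7.png

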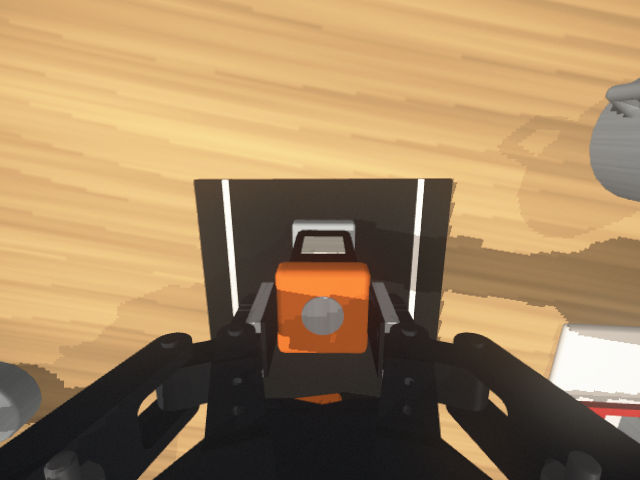

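```bash
cat > tilt.py <<'E'
from h import *
from scipy.optimize import least_squares
def fit(m,s,obs):
    """obs rows: lid top far edge, lid top near edge, foot top far edge -> (dx,zbottom,tilt): tin in plane of tool x"""
    T=R.from_rotvec(s['eef_rot']).as_matrix();X=T[:,0];Y=T[:,1];p0=np.array(s['tool_pos'])*[1,1,0]
    def pt(q,u,w): # u along tin-x, w along tin axis from lid top
        dx,z,t=q;ax=np.array([np.sin(t),np.cos(t)]);ux=np.array([np.cos(t),-np.sin(t)])
        c=np.array([dx,z])+ux*u+ax*w;return p0+X*c[0]+np.array([0,0,c[1]])
    f=lambda q:proj(m,[pt(q,.02,0),pt(q,-.02,0),pt(q,.02,-.078)])[:,1]-obs
    r=least_squares(f,[0,.1,0],x_scale=[.01,.01,.1]);q=r.x;b=pt(q,0,-.09)
    return q.round(4),r.cost.round(2),b.round(4)
E
python3 - <<'E'
from tilt import *
print(fit(cams.camera_model('wrist'),read_state(),np.array([263,352,221])))
E
```

```text
(array([0.0031, 0.1018, 0.024 ]), np.float64(0.0), array([0.6685, 0.1914, 0.0118]))
```

Emit:
carry_out(moves=[[[0,0,0.002],0,-1],[[0,0,0.004],0,-1],[[0,0,0.004],0,-1]])

```text
clock: 21.5
tool_pos: [0.6677, 0.1911, 0.2566]
eef_rot: [3.128, 0.285, -0.002]
contact_force: [-0.3, -0.3, -2.7]
grip_width: 0.0387
gripper_force: 33.9
```

Emit:
carry_out(moves=[[[0,0,0.002],0,-1],[[0,0,0.002],0,-1]])

```text
clock: 21.7
tool_pos: [0.6683, 0.1912, 0.2562]
eef_rot: [-3.129, -0.285, -0.001]
contact_force: [0.0, -0.7, 3.1]
grip_width: 0.0388
gripper_force: 34.4
```

Emit:
carry_out(moves=[[[0,0,0],0,-0.05],[[0,0,0],0,0.0],[[0,0,0],0,0.3],[[0,0,0],0,1],[[0,0,0],0,1],[[0,0,-0.03],0,1],[[0,0,-0.07],0,1],[[0,0,-0.12],0,1],[[-0.04,0,-0.12],0,1],[[-0.08,0,-0.12],0,1],[[-0.12,0,-0.12],0,1],[[-0.12,0,-0.12],0,1],[[-0.12,0,-0.12],0,1],[[-0.12,0,-0.12],0,1]])

```text
clock: 23.1
tool_pos: [0.5509, 0.1697, 0.3761]
eef_rot: [-3.128, -0.285, -0.002]
contact_force: [-0.3, -0.7, 0.2]
grip_width: 0.0855
gripper_force: 0.0
```

Run:
```python
from h import *
s=read_state();m=cams.camera_model('wrist')
i=cams.snapshot('wrist');cv2.imwrite('pics/w8.png',i[:,:,::-1]);print(s['tool_pos'])
for b in blobs(i,(5,140,90),(20,255,255),150):print(b,bp(m,b[0],.094),bp(m,b[0],.044))
```

```text
[0.55085868 0.16970055 0.37614942]
(array([278.9,  85.3]), np.int32(3159), array([248,  51,  64,  70], dtype=int32)) [0.6484356  0.21774975] [0.65387648 0.22466055]
(array([317. , 228.6]), np.int32(901), array([295, 214,  45,  28], dtype=int32)) [0.5552967  0.17510754] [0.54215669 0.17351137]
```

View pics/w8.png

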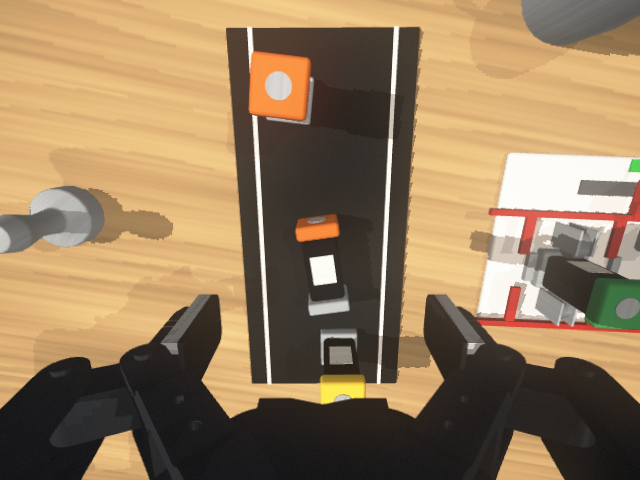

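Run:
```python
from h import *
m=cams.camera_model('wrist');print(bp(m,(323,270),.041),bp(m,(327,293),.044),go(.545,.1728,.030,.30+np.pi/2))
```

```text
[0.50261427 0.16066909] [0.48135619 0.15287372] (array([-0.0056, -0.0041,  0.1909]), np.float64(-0.118))
```

Emit:
carry_out(moves=[[[-0.0055,-0.004,0.04],-0.06,1],[[-0.0055,-0.004,0.08],-0.118,1],[[-0.0055,-0.004,0.12],-0.118,1],[[-0.0055,-0.004,0.16],-0.118,1],[[-0.0055,-0.004,0.18],-0.118,1],[[-0.0055,-0.004,0.191],-0.118,1],[[-0.0055,-0.004,0.191],-0.118,1],[[-0.0055,-0.004,0.191],-0.118,-1],[[-0.0055,-0.004,0.191],-0.118,-1],[[-0.0055,-0.004,0.191],-0.118,-1],[[-0.0055,-0.004,0.191],-0.118,-1],[[-0.0055,-0.004,0.191],-0.118,-1],[[-0.0055,-0.004,0.181],-0.118,-1],[[-0.0055,-0.004,0.171],-0.118,-1],[[-0.0055,-0.004,0.161],-0.118,-1],[[-0.0055,-0.004,0.161],-0.118,-1],[[-0.0055,-0.004,0.161],-0.118,-0.07],[[-0.0055,-0.004,0.161],-0.118,-0.07],[[-0.0055,-0.004,0.161],-0.118,-0.07]], newtons=20)

```text
clock: 25.05
tool_pos: [0.5436, 0.1723, 0.2143]
eef_rot: [3.106, 0.469, -0.001]
contact_force: [0.7, -0.3, -1.3]
grip_width: 0.0398
gripper_force: 14.2
```

Emit:
carry_out(moves=[[[0,0,0],0,-0.068],[[0,0,0],0,-0.068],[[0,0,0],0,-0.068],[[0,0,0],0,-0.067],[[0,0,0],0,-0.067],[[0,0,0],0,-0.067]])

```text
clock: 25.65
tool_pos: [0.5438, 0.1724, 0.2147]
eef_rot: [3.106, 0.469, -0.0]
contact_force: [-1.2, 0.2, -1.0]
grip_width: 0.0397
gripper_force: 7.1
```

Emit:
carry_out(moves=[[[0,0,0],0,-0.0655],[[0,0,0],0,-0.0655],[[0,0,0],0,-0.0655],[[0,0,0],0,-0.0655],[[0,0,-0.005],0,-0.0655],[[0,0,-0.01],0,-0.0655],[[0,0,-0.015],0,-0.0655],[[0,0,-0.015],0,-0.0655]])

```text
clock: 26.45
tool_pos: [0.5443, 0.1725, 0.2308]
eef_rot: [-3.106, -0.469, -0.003]
contact_force: [0.8, -1.1, 2.6]
grip_width: 0.0402
gripper_force: 4.2
```

Run:
```python
from h import *
i=cams.snapshot('wrist')
for b in blobs(i,(5,140,90),(20,255,255),150):print(b)
```

```text
(array([273.8,  32.2]), np.int32(8708), array([193,   0, 155,  78], dtype=int32))
(array([322.3, 320.3]), np.int32(7624), array([272, 270, 102,  95], dtype=int32))
```

Emit:
carry_out(moves=[[[0,0,-0.005],0,-0.0655],[[0,0,-0.01],0,-0.0655],[[0,0,-0.015],0,-0.0655],[[0,0,-0.02],0,-0.0655],[[0,0,-0.025],0,-0.0655],[[0,0,-0.03],0,-0.0655],[[0,0,-0.035],0,-0.0655],[[0,0,-0.035],0,-0.0655],[[0,0,-0.035],0,-0.0655]])

```text
clock: 27.4
tool_pos: [0.5438, 0.1724, 0.2648]
eef_rot: [-3.106, -0.469, -0.0]
contact_force: [-0.8, -0.4, -2.0]
grip_width: 0.04
gripper_force: 2.7
```

Run:
```python
from tilt import *
s=read_state();m=cams.camera_model('wrist');print(s['tool_pos'],s['contact_force'])
i=cams.snapshot('wrist')
for b in blobs(i,(5,140,90),(20,255,255),150):print(b)
g=i[:,300:345].astype(int).mean(1);k=np.abs(np.diff(g.sum(1)))
print([(r,int(k[r])) for r in range(140,380) if k[r]>25])
```

```text
[0.54379765 0.17238805 0.26477046] [-0.80170929 -0.354941   -1.97652437]
(array([286.7,  43.7]), np.int32(6853), array([226,   0, 123,  90], dtype=int32))
(array([322.1, 299.7]), np.int32(7139), array([274, 257,  97,  91], dtype=int32))
[(208, 93), (209, 93), (210, 39), (212, 66), (213, 116), (214, 63), (219, 157), (220, 345), (221, 73), (226, 48), (227, 233), (228, 102), (246, 153), (247, 252), (256, 73), (257, 76), (258, 29), (266, 25), (293, 33), (346, 39), (347, 117)]
```

Run:
```python
from tilt import *
s=read_state();m=cams.camera_model('wrist')
for f in (209,213,220):print(f,fit(m,s,np.array([257,347,f])))
q=fit(m,s,np.array([257,347,213]))
T=R.from_rotvec(s['eef_rot']).as_matrix()
for w in(.09,.078):
  for t in(0,.1): 
    p=np.array(s['tool_pos'])*[1,1,0]+T[:,0]*(.003+.02-0-w*t)+[0,0,.105-w];print(w,t,proj(m,[p]))
```

```text
209 (array([ 0.0077,  0.1093, -0.0315]), np.float64(0.0), array([0.5537, 0.1755, 0.0193]))
213 (array([ 0.0068,  0.1075, -0.0044]), np.float64(0.0), array([0.5506, 0.1745, 0.0175]))
220 (array([0.0054, 0.1044, 0.0449]), np.float64(0.0), array([0.545 , 0.1728, 0.0145]))
0.09 0 [[322.99910301 214.50340665]]
0.09 0.1 [[322.99136721 227.9378353 ]]
0.078 0 [[323.03716577 218.75971827]]
0.078 0.1 [[323.02970878 231.00513841]]
```

Emit:
carry_out(moves=[[[0,0,0],0,-0.068],[[0,0,0.003],0,-0.068],[[0,0,0.006],0,-0.068],[[0,0,0.0085],0,-0.068],[[0,0,0.0085],0,-0.068]])

```text
clock: 27.95
tool_pos: [0.5441, 0.1725, 0.2561]
eef_rot: [-3.106, -0.469, -0.001]
contact_force: [0.5, 0.8, 0.7]
grip_width: 0.04
gripper_force: 4.6
```

Emit:
carry_out(moves=[[[0,0,0],0,-0.05],[[0,0,0],0,0.0],[[0,0,0],0,0.3],[[0,0,0],0,1],[[0,0,0],0,1],[[0,0,-0.03],0,1],[[0,0,-0.07],0,1],[[0,0,-0.12],0,1],[[-0.02,0,-0.12],0,1],[[-0.02,0,-0.12],0,1],[[-0.02,0,-0.12],0,1],[[-0.02,0,-0.12],0,1]])

```text
clock: 29.15
tool_pos: [0.5249, 0.1665, 0.3752]
eef_rot: [3.106, 0.469, -0.002]
contact_force: [0.2, -0.2, 0.2]
grip_width: 0.0863
gripper_force: 0.0
```

```bash
cat >> h.py <<'E'
C0=np.array([.5296,.1655]);LY=.182
def lane(p):c,s=np.cos(LY),np.sin(LY);return np.array([[c,s],[-s,c]])@(np.array(p)-C0)
def world(p):c,s=np.cos(LY),np.sin(LY);return np.array([[c,-s],[s,c]])@np.array(p)+C0
COL=dict(orange=((5,140,90),(19,255,255)),yellow=((20,140,110),(32,255,255)),green=((45,110,50),(80,255,255)))
def lids(cam,z=.094,cols=COL,amin=60):
    m=cams.camera_model(cam);i=cams.snapshot(cam)
    for n in cols:
        for b in blobs(i,*COL[n],amin):
            w=bp(m,b[0],z);print(cam,n,b[0],b[1],b[2],w.round(4),'lane',lane(w).round(4))
    return i
E
python3 - <<'E'
from h import *
i=lids('wrist');cv2.imwrite('pics/w9.png',i[:,:,::-1])
j=lids('scene',.087);cv2.imwrite('pics/s9.png',j[:,:,::-1])
print(read_state()['joint_pos'])
E
```

```text
wrist orange [303.7  37.2] 3553 [268   0  72  79] [0.6474 0.2174] lane [0.1252 0.0297]
wrist orange [322.1 197.9] 2457 [295 171  55  55] [0.5515 0.1754] lane [0.0234 0.0058]
wrist yellow [327.4 372.1] 1800 [303 349  50  49] [0.4097 0.1269] lane [-0.1249 -0.0163]
wrist green [617.4 310.1] 1248 [592 286  48  47] [ 0.5345 -0.0752] lane [-0.0388 -0.2376]
scene orange [600.4  58. ] 1354 [570  39  62  37] [-0.0192  1.05  ] lane [-0.3796  0.9692]
scene orange [386.4 216.8] 242 [375 208  24  18] [0.5506 0.1746] lane [0.0223 0.0051]
scene orange [416.6 247.5] 243 [406 238  23  19] [0.649  0.2172] lane [0.1268 0.0293]
scene yellow [351.  175.5] 156 [342 168  19  15] [0.4053 0.1237] lane [-0.1298 -0.0187]
scene green [274.9 227. ] 173 [266 218  19  17] [ 0.5385 -0.0762] lane [-0.035  -0.2393]
scene green [200.4 244.8] 178 [191 235  19  18] [ 0.5619 -0.2421] lane [-0.042  -0.4068]
[3.04523825e-01 2.70063476e-01 1.82226956e+00 9.30888456e-06
 1.05067776e+00 1.57551267e+00]
```

Run:
```python
from h import *
print(go(.648,.2173,.088,LY+np.pi/2), world([.13,0]))
```

```text
(array([ 0.1327, -0.0121,  0.132 ]), np.float64(0.118)) [0.65745288 0.1890296 ]
```

Emit:
carry_out(moves=[[[0.045,-0.004,0],0.04,1],[[0.09,-0.008,0],0.08,1],[[0.133,-0.012,0],0.118,1],[[0.133,-0.012,0.04],0.118,1],[[0.133,-0.012,0.08],0.118,1],[[0.133,-0.012,0.115],0.118,1],[[0.133,-0.012,0.132],0.118,1],[[0.133,-0.012,0.132],0.118,1],[[0.133,-0.012,0.132],0.118,-1],[[0.133,-0.012,0.132],0.118,-1],[[0.133,-0.012,0.132],0.118,-1],[[0.133,-0.012,0.132],0.118,-1],[[0.133,-0.012,0.122],0.118,-1],[[0.133,0.003,0.122],0.118,-1],[[0.133,0.018,0.122],0.118,-1],[[0.133,0.018,0.122],0.118,-1],[[0.133,0.018,0.128],0.118,-1],[[0.133,0.018,0.1305],0.118,-1],[[0.133,0.018,0.1305],0.118,-1]], newtons=30)

```text
clock: 31.15
tool_pos: [0.6575, 0.1885, 0.2465]
eef_rot: [3.128, 0.285, 0.002]
contact_force: [-2.6, -2.9, 9.4]
grip_width: 0.0406
gripper_force: 30.6
```

Run:
```python
from h import *
s=read_state();print(s['contact_force'],s['tool_pos'])
t=dict(s);t['tool_pos']=np.array(s['tool_pos'])+[0,0,.12]
print(go(.5372,-.076,.21,.135+np.pi/2))
```

```text
[-2.55284782 -2.87826852  9.3936957 ] [0.65754988 0.18852977 0.24651908]
(array([-0.1661,  0.2384, -0.1186]), np.float64(0.047))
```

Emit:
carry_out(moves=[[[0,0,0],0,0.0],[[0,0,0],0,1],[[0,0,0],0,1],[[0,0,-0.04],0,1],[[0,0,-0.08],0,1],[[0,0,-0.12],0,1],[[-0.028,0.04,-0.12],0.01,1],[[-0.056,0.08,-0.12],0.02,1],[[-0.083,0.12,-0.12],0.03,1],[[-0.111,0.16,-0.12],0.04,1],[[-0.139,0.2,-0.12],0.047,1],[[-0.166,0.2385,-0.12],0.047,1],[[-0.166,0.2385,-0.12],0.047,1],[[-0.166,0.2385,-0.08],0.047,1],[[-0.166,0.2385,-0.04],0.047,1],[[-0.166,0.2385,-0.01],0.047,1],[[-0.166,0.2385,0.001],0.047,1],[[-0.166,0.2385,0.001],0.047,1]])

```text
clock: 32.95
tool_pos: [0.5367, -0.0755, 0.2434]
eef_rot: [-3.134, -0.212, 0.004]
contact_force: [-0.6, -0.5, 0.4]
grip_width: 0.0853
gripper_force: 0.0
```

Emit:
carry_out(moves=[[[0,0,0],0,-1],[[0,0,0],0,-1],[[0,0,0],0,-1],[[0,0,0],0,-1],[[0,0,-0.006],0,-1],[[0,0,-0.012],0,-1],[[0,0,-0.02],0,-1],[[0,0,-0.03],0,-1],[[0,0,-0.045],0,-1],[[0,0,-0.07],0,-1],[[0,0,-0.11],0,-1],[[0,0,-0.15],0,-1],[[0,0,-0.15],0,-1]], newtons=70)

```text
clock: 34.25
tool_pos: [0.5386, -0.0763, 0.4013]
eef_rot: [3.132, 0.211, 0.016]
contact_force: [0.9, -0.9, -2.1]
grip_width: 0.0387
gripper_force: 73.0
```

Run:
```python
from h import *
s=read_state();print(s['tool_pos'],s['contact_force'])
print('lidpos rel',world([.076,0]),go(*world([.076,0]),.24,LY+np.pi/2),go(*world([.076,0]),.0915,LY+np.pi/2))
lids('scene',.087)
i=lids('wrist');cv2.imwrite('pics/w10.png',i[:,:,::-1])
```

```text
[ 0.53855678 -0.0762982   0.40132176] [ 0.87081927 -0.87683171 -2.09084239]
lidpos rel [0.60434476 0.17925576] (array([ 0.0995, -0.2444,  0.0066]), np.float64(-0.047)) (array([ 0.098 , -0.2448,  0.1551]), np.float64(-0.047))
scene orange [600.7  58. ] 1350 [570  39  62  37] [-0.0191  1.0511] lane [-0.3794  0.9703]
scene orange [104.8  97.8] 93 [101  84   8  29] [-0.0392 -0.5009] lane [-0.68   -0.5524]
scene orange [386.3 216.8] 238 [375 208  24  18] [0.5506 0.1744] lane [0.0222 0.0049]
scene orange [403.8 252. ] 242 [393 242  23  20] [0.6564 0.1865] lane [ 0.1285 -0.0023]
scene yellow [351.  175.3] 155 [342 168  20  15] [0.4046 0.1238] lane [-0.1304 -0.0184]
scene green [271.3 176.7] 219 [261 167  21  18] [ 0.3769 -0.0653] lane [-0.192  -0.1993]
scene green [200.4 244.6] 176 [191 235  19  18] [ 0.5613 -0.2421] lane [-0.0426 -0.4066]
wrist orange [ 3.6 30.8] 350 [ 0  0 12 51] [0.6488 0.1611] lane [ 0.1165 -0.0259]
wrist orange [ 21.6 171.1] 1849 [  0 142  48  58] [0.5528 0.1598] lane [ 0.0218 -0.0098]
wrist orange [451.5 270.1] 64 [420 269  62   3] [ 0.5172 -0.1896] lane [-0.0764 -0.3469]
wrist yellow [ 84.9 339.5] 1884 [ 54 318  61  45] [0.409  0.1199] lane [-0.1269 -0.0231]
wrist green [373.1 104. ] 91 [370  98   8  13] [ 0.6382 -0.1007] lane [ 0.0587 -0.2814]
wrist green [383.6 104. ] 67 [381  98   6  13] [ 0.6393 -0.1084] lane [ 0.0583 -0.2892]
wrist green [527.  219.5] 1125 [499 208  56  38] [ 0.5683 -0.2394] lane [-0.0353 -0.4052]
wrist green [322.  323.5] 7570 [270 276 105  97] [ 0.4522 -0.0876] lane [-0.1219 -0.2349]
```

Emit:
carry_out(moves=[[[0.016,-0.04,0],0,-1],[[0.033,-0.08,0],-0.01,-1],[[0.049,-0.12,0],-0.02,-1],[[0.065,-0.16,0],-0.03,-1],[[0.082,-0.2,0],-0.04,-1],[[0.0985,-0.2445,0],-0.047,-1],[[0.0985,-0.2445,0],-0.047,-1],[[0.0985,-0.2445,0],-0.047,-1],[[0.0985,-0.2445,0.04],-0.047,-1],[[0.0985,-0.2445,0.08],-0.047,-1],[[0.0985,-0.2445,0.12],-0.047,-1],[[0.0985,-0.2445,0.145],-0.047,-1],[[0.0985,-0.2445,0.155],-0.047,-1],[[0.0985,-0.2445,0.159],-0.047,-1],[[0.0985,-0.2445,0.159],-0.047,-1]])

```text
clock: 35.85
tool_pos: [0.6027, 0.1786, 0.2415]
eef_rot: [-3.128, -0.283, -0.005]
contact_force: [-14.1, -2.3, 50.8]
grip_width: 0.0391
gripper_force: 82.3
```

Emit:
carry_out(moves=[[[0,0,-0.004],0,-1],[[0,0,-0.006],0,-1],[[0,0,-0.006],0,-1]])

```text
clock: 36.15
tool_pos: [0.6014, 0.1785, 0.2416]
eef_rot: [3.128, 0.284, -0.001]
contact_force: [-1.3, -1.9, 8.1]
grip_width: 0.0389
gripper_force: 77.2
```

Run:
```python
from tilt import *
s=read_state();m=cams.camera_model('wrist');print(s['tool_pos'],s['contact_force'])
i=lids('wrist');cv2.imwrite('pics/w11.png',i[:,:,::-1]);lids('scene',.087)
```

```text
[0.60144914 0.17846954 0.24156509] [-1.32766591 -1.85690018  8.08743169]
wrist orange [323.  179.5] 11193 [263 119 125 126] [0.6581 0.189 ] lane [ 1.306e-01 -1.000e-04]
wrist orange [312.3 389.7] 1857 [264 377  90  28] [0.5747 0.1781] lane [0.0466 0.0042]
wrist green [322.4 325.5] 8139 [270 276 105 101] [0.6039 0.1793] lane [0.0756 0.0002]
scene orange [600.4  58. ] 1365 [570  40  62  36] [-0.0192  1.05  ] lane [-0.3796  0.9692]
scene orange [105.2  99.1] 68 [101  85   8  30] [-0.0323 -0.4991] lane [-0.6729 -0.5519]
scene orange [403.9 252. ] 241 [394 243  22  19] [0.6564 0.1867] lane [ 0.1286 -0.0021]
scene yellow [350.9 175.6] 153 [342 168  19  15] [0.4056 0.1233] lane [-0.1296 -0.019 ]
scene green [396.3 235.3] 157 [388 224  17  19] [0.6078 0.1826] lane [0.08   0.0027]
scene green [200.2 244.3] 176 [191 235  19  18] [ 0.5604 -0.2425] lane [-0.0436 -0.4069]
```

View pics/w11.png

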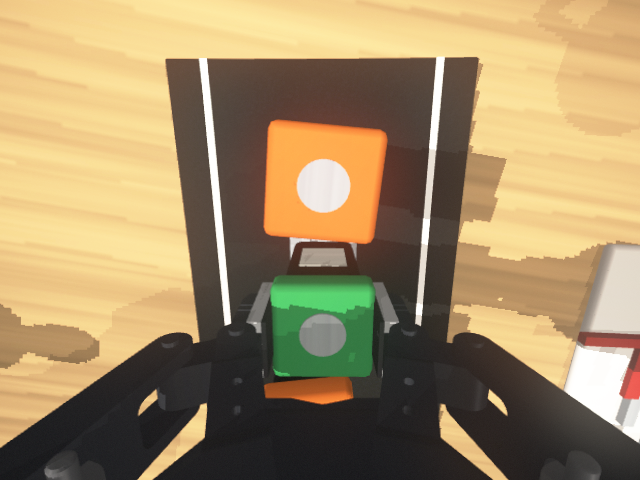

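Emit:
carry_out(moves=[[[0,0,-0.001],0,-0.05],[[0,0,-0.001],0,0.1],[[0,0,-0.001],0,1],[[0,0,-0.001],0,1],[[0,0,-0.04],0,1],[[0,0,-0.08],0,1],[[0,0,-0.12],0,1],[[-0.04,0,-0.12],0,1],[[-0.08,0,-0.12],0,1],[[-0.08,0,-0.12],0,1],[[-0.08,0,-0.12],0,1]])

```text
clock: 37.35
tool_pos: [0.5226, 0.1651, 0.362]
eef_rot: [-3.128, -0.286, -0.001]
contact_force: [0.6, -0.0, 0.1]
grip_width: 0.0855
gripper_force: 0.0
```

Run:
```python
from h import *
lids('wrist');print(go(.5600,-.242,.0915,.135+np.pi/2),read_state()['tool_pos'])
```

```text
wrist orange [324.6  34. ] 3541 [290   0  71  69] [0.6517 0.1879] lane [ 0.1241 -0.    ]
wrist orange [316.2 198.7] 2726 [285 168  63  63] [0.5515 0.1752] lane [0.0233 0.0056]
wrist yellow [343.7 376.9] 1773 [320 357  50  47] [0.4122 0.1276] lane [-0.1223 -0.016 ]
wrist green [324.3 128.1] 3041 [294  98  61  63] [0.5983 0.1782] lane [0.0699 0.0001]
(array([-0.038 ,  0.4072,  0.1155]), np.float64(0.047)) [0.52346213 0.1652544  0.36209536]
```

Emit:
carry_out(moves=[[[-0.004,0.045,0],0,1],[[-0.008,0.09,0],0.01,1],[[-0.013,0.135,0],0.02,1],[[-0.017,0.18,0],0.03,1],[[-0.021,0.225,0],0.04,1],[[-0.025,0.27,0],0.047,1],[[-0.029,0.315,0],0.047,1],[[-0.034,0.36,0],0.047,1],[[-0.038,0.407,0],0.047,1],[[-0.038,0.407,0],0.047,1],[[-0.038,0.407,0.04],0.047,1],[[-0.038,0.407,0.08],0.047,1],[[-0.038,0.407,0.105],0.047,1],[[-0.038,0.407,0.116],0.047,1],[[-0.038,0.407,0.116],0.047,1],[[-0.038,0.407,0.116],0.047,-1],[[-0.038,0.407,0.116],0.047,-1],[[-0.038,0.407,0.116],0.047,-1],[[-0.038,0.407,0.116],0.047,-1]])

```text
clock: 39.3
tool_pos: [0.5598, -0.2422, 0.2473]
eef_rot: [3.134, 0.211, 0.003]
contact_force: [-1.5, 1.6, 6.5]
grip_width: 0.0386
gripper_force: 70.3
```

Emit:
carry_out(moves=[[[0,0,0],0,-1],[[0,0,-0.006],0,-1],[[0,0,-0.012],0,-1],[[0,0,-0.02],0,-1],[[0,0,-0.03],0,-1],[[0,0,-0.045],0,-1],[[0,0,-0.07],0,-1],[[0,0,-0.11],0,-1],[[0,0,-0.15],0,-1],[[0,0,-0.15],0,-1],[[0,0,-0.15],0,-1]])

```text
clock: 40.4
tool_pos: [0.5592, -0.2422, 0.3979]
eef_rot: [3.133, 0.211, 0.005]
contact_force: [0.7, 0.1, -3.3]
grip_width: 0.0385
gripper_force: 72.7
```

Run:
```python
from h import *
s=read_state();print(s['tool_pos'],s['contact_force'])
print(world([-.055,-.004]),go(*world([-.055,-.004]),.0915,LY+np.pi/2))
lids('scene',.087)
```

```text
[ 0.55924344 -0.24220835  0.39786761] [ 0.68631661  0.08111218 -3.3301429 ]
[0.47623239 0.15161124] (array([-0.0298, -0.4017,  0.1505]), np.float64(-0.047))
scene orange [600.6  58. ] 1354 [570  39  62  37] [-0.0192  1.0508] lane [-0.3795  0.97  ]
scene orange [104.5 102.5] 61 [101  94   7  21] [-0.0158 -0.4996] lane [-0.6568 -0.5554]
scene orange [386.3 216.8] 237 [375 208  24  18] [0.5506 0.1744] lane [0.0222 0.0049]
scene orange [403.8 252. ] 240 [394 243  22  19] [0.6564 0.1865] lane [ 0.1285 -0.0023]
scene yellow [351.  175.4] 155 [342 168  19  15] [0.405  0.1237] lane [-0.1301 -0.0185]
scene green [188.6 195.5] 234 [178 186  22  18] [ 0.4056 -0.2641] lane [-0.1997 -0.4001]
scene green [392.  233.4] 216 [382 224  22  19] [0.6008 0.1747] lane [ 0.0717 -0.0039]
```

Emit:
carry_out(moves=[[[-0.003,-0.045,0],0,-1],[[-0.007,-0.09,0],-0.01,-1],[[-0.01,-0.135,0],-0.02,-1],[[-0.013,-0.18,0],-0.03,-1],[[-0.017,-0.225,0],-0.04,-1],[[-0.02,-0.27,0],-0.047,-1],[[-0.023,-0.315,0],-0.047,-1],[[-0.027,-0.36,0],-0.047,-1],[[-0.03,-0.4015,0],-0.047,-1],[[-0.03,-0.4015,0],-0.047,-1],[[-0.03,-0.4015,0],-0.047,-1],[[-0.03,-0.4015,0.04],-0.047,-1],[[-0.03,-0.4015,0.08],-0.047,-1],[[-0.03,-0.4015,0.12],-0.047,-1],[[-0.03,-0.4015,0.14],-0.047,-1],[[-0.03,-0.4015,0.1485],-0.047,-1],[[-0.03,-0.4015,0.1485],-0.047,-1],[[-0.03,-0.4015,0.1485],-0.047,-1]])

```text
clock: 42.25
tool_pos: [0.4761, 0.1513, 0.2479]
eef_rot: [-3.129, -0.284, -0.001]
contact_force: [0.1, 0.5, -1.4]
grip_width: 0.039
gripper_force: 72.9
```

Emit:
carry_out(moves=[[[0,0,0.002],0,-1],[[0,0,0.003],0,-1],[[0,0,0.003],0,-1]])

```text
clock: 42.55
tool_pos: [0.4757, 0.1518, 0.2447]
eef_rot: [-3.128, -0.285, -0.002]
contact_force: [0.0, -0.2, -0.9]
grip_width: 0.0388
gripper_force: 72.9
```

Emit:
carry_out(moves=[[[0,0,0.0015],0,-1],[[0,0,0.0015],0,-1]])

```text
clock: 42.75
tool_pos: [0.4758, 0.1519, 0.2433]
eef_rot: [-3.128, -0.285, -0.002]
contact_force: [-1.5, 0.3, 6.7]
grip_width: 0.0385
gripper_force: 73.9
```

Emit:
carry_out(moves=[[[0,0,0],0,-0.05],[[0,0,0],0,0.1],[[0,0,0],0,1],[[0,0,0],0,1],[[0,0,-0.04],0,1],[[0,0,-0.08],0,1],[[0,0,-0.12],0,1],[[0,0,-0.12],0,1],[[0,0,-0.12],0,1]])

```text
clock: 43.65
tool_pos: [0.4756, 0.1517, 0.3634]
eef_rot: [-3.128, -0.285, -0.003]
contact_force: [-0.2, 0.2, -1.0]
grip_width: 0.0854
gripper_force: 0.0
```

Run:
```python
from h import *
lids('wrist');i=lids('scene',.087);print(go(.6309,-.1178,.055,.135+np.pi/2),read_state()['tool_pos'])
```

```text
wrist orange [309.1 127.3] 3148 [276  94  66  68] [0.5504 0.1749] lane [0.0222 0.0054]
wrist orange [495.1 255.1] 97 [481 252  35   8] [0.4873 0.0266] lane [-0.0667 -0.129 ]
wrist yellow [339.7 327.5] 2126 [314 304  52  50] [0.4083 0.1261] lane [-0.1264 -0.0168]
wrist green [317.2  48. ] 3771 [285  12  65  74] [0.5971 0.1778] lane [ 0.0687 -0.0001]
wrist green [321.2 236.8] 2422 [294 211  56  54] [0.4781 0.1535] lane [-0.0528 -0.0024]
scene orange [600.7  57.9] 1358 [569  40  63  36] [-0.0197  1.0515] lane [-0.3799  0.9708]
scene orange [104.5  99.1] 88 [101  85   8  31] [-0.0328 -0.5012] lane [-0.6738 -0.5538]
scene orange [386.4 216.8] 238 [375 208  24  18] [0.5506 0.1746] lane [0.0223 0.0051]
scene orange [403.8 252.1] 241 [394 243  22  19] [0.6566 0.1865] lane [ 0.1287 -0.0024]
scene yellow [350.9 175.4] 154 [342 168  19  15] [0.4049 0.1235] lane [-0.1302 -0.0188]
scene green [368.7 195.1] 205 [359 186  21  18] [0.477  0.1506] lane [-0.0544 -0.0051]
scene green [392.  233.4] 214 [382 224  22  18] [0.6008 0.1747] lane [ 0.0717 -0.0039]
(array([0.1049, 0.293 , 0.1514]), np.float64(0.047)) [0.47501265 0.15151813 0.36154305]
```

Emit:
carry_out(moves=[[[0.015,0.042,0],0.01,1],[[0.03,0.084,0],0.02,1],[[0.045,0.126,0],0.03,1],[[0.06,0.168,0],0.04,1],[[0.075,0.21,0],0.047,1],[[0.09,0.252,0],0.047,1],[[0.105,0.293,0],0.047,1],[[0.105,0.293,0],0.047,1],[[0.105,0.293,0.04],0.047,1],[[0.105,0.293,0.08],0.047,1],[[0.105,0.293,0.12],0.047,1],[[0.105,0.293,0.143],0.047,1],[[0.105,0.293,0.152],0.047,1],[[0.105,0.293,0.152],0.047,1],[[0.105,0.293,0.152],0.047,-1],[[0.105,0.293,0.152],0.047,-1],[[0.105,0.293,0.152],0.047,-1],[[0.105,0.293,0.152],0.047,-1],[[0.105,0.293,0.152],0.047,-1],[[0.105,0.293,0.152],0.047,-1]], newtons=40)

```text
clock: 45.75
tool_pos: [0.632, -0.1176, 0.2114]
eef_rot: [3.134, 0.212, 0.001]
contact_force: [-1.8, -0.0, 6.3]
grip_width: 0.0136
gripper_force: 42.1
```

Emit:
carry_out(moves=[[[0,0.006,0],0,-1],[[0,0.012,0],0,-1],[[0,0.018,0],0,-1],[[0,0.024,0],0,-1],[[0,0.028,0],0,-1],[[0,0.028,0],0,-1],[[0,0.028,0],0,-1]])

```text
clock: 46.45
tool_pos: [0.6358, -0.1457, 0.2114]
eef_rot: [3.134, 0.211, 0.002]
contact_force: [-1.2, -1.8, 6.4]
grip_width: 0.0135
gripper_force: 42.1
```

Release, retreat upward and verify.

Emit:
carry_out(moves=[[[0,0,0],0,0],[[0,0,0],0,1],[[0,0,0],0,1],[[0,0,0],0,1],[[0,0,-0.04],0,1],[[0,0,-0.08],0,1],[[0,0,-0.12],0,1],[[0,0,-0.16],0,1],[[-0.04,0,-0.19],0,1],[[-0.08,0,-0.19],0,1],[[-0.12,0,-0.19],0,1],[[-0.16,0,-0.19],0,1],[[-0.16,0,-0.19],0,1],[[-0.16,0,-0.19],0,1],[[-0.16,0,-0.19],0,1]])

```text
clock: 47.95
tool_pos: [0.4779, -0.1668, 0.401]
eef_rot: [3.134, 0.212, 0.002]
contact_force: [0.1, 0.3, -0.0]
grip_width: 0.0852
gripper_force: 0.0
```

Run:
```python
from h import *
print(read_state()['tool_pos'])
i=lids('scene',.087);j=cams.snapshot('top');w=cams.snapshot('wrist')
c=cv2.resize(i[150:360,70:490],(800,400));d=cv2.resize(w[60:260,120:520],(400,200));e=cv2.resize(j[125:355,140:545],(400,200))
cv2.imwrite('pics/f.png',np.vstack([c,np.hstack([d,e])])[:,:,::-1])
```

```text
[ 0.47793749 -0.16678483  0.40100331]
scene orange [600.7  57.9] 1354 [570  39  62  36] [-0.0197  1.0515] lane [-0.3799  0.9708]
scene orange [386.4 216.8] 236 [375 208  24  18] [0.5506 0.1746] lane [0.0223 0.0051]
scene orange [403.8 252. ] 240 [394 243  22  18] [0.6564 0.1865] lane [ 0.1285 -0.0023]
scene yellow [351.  175.4] 154 [342 168  19  15] [0.405  0.1237] lane [-0.1301 -0.0185]
scene green [368.6 195. ] 204 [359 186  21  18] [0.4767 0.1505] lane [-0.0548 -0.0052]
scene green [392.  233.5] 215 [382 224  22  19] [0.6011 0.1746] lane [ 0.072 -0.004]
```

View pics/f.png

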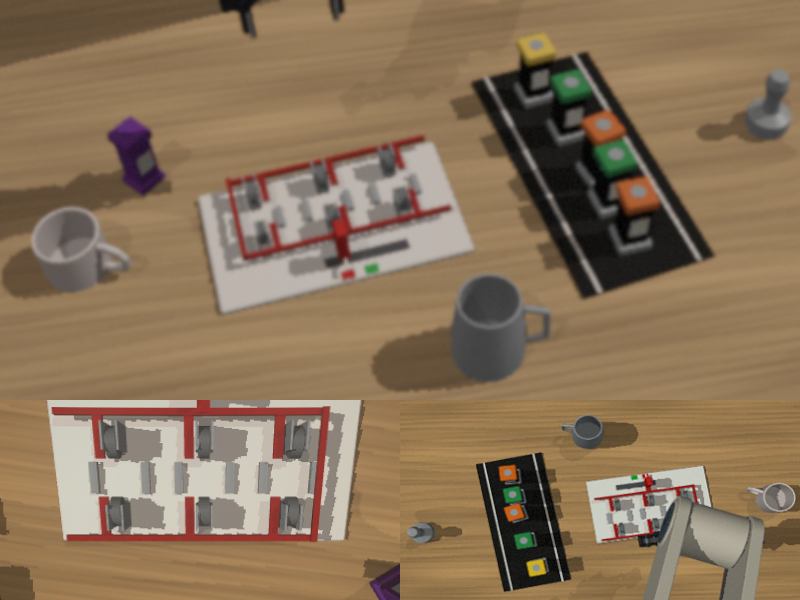

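```bash
python3 -c "
from bench import arm
print(arm.hand_in())"
```

```text
the job is handed in; nothing more can be done
None
```

The job is handed in after about 48 s of robot time, though the hand-in gave no verdict: in the last pictures all five tins stand upright in one row between the white lines, the carrier is empty, the bar is back at the red mark (about 3 mm off by my estimate), and the jug, cup and tamper look undisturbed.

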